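# Clear the suction plate and set its valve two turns open

## Robot

A 6-joint arm with a two-finger parallel gripper is mounted at the origin on a cart in front of the work surface, level with it; the furniture and walls round the work are solid. World frame = base frame: x ahead of the robot, y to its left, z up, the work surface at z = 0. Lengths are in mm, angles in rad, forces in N, time in s.
With the tool pointing down it reaches from about 250 to 775 mm from the base axis. Payload 8.9 kg.
Tool frame: the origin (TCP) lies midway between the tips of the shut fingers; the grasp point (between the pads) lies 19 mm behind it; z points along the fingers, y is the line along which they close (so a half turn about z gives the same grasp; the last joint's range is limited). The gripper opens to 85 mm and grips with 20 to 120 N. Pads are 22 mm wide; open, the fingers measure 114 mm over their backs; the gripper's body (76 mm by 85 mm) begins 54 mm behind the grasp point. The pads swing forward as they close: fully open they stand 13 mm farther back than shut.
Start: joints at [1.026, 0.291, -0.153, 1.127, 0, 1.431], TCP at [207.24, 482.364, 231.305] pointing down, gripper open.
Joint ranges: [-2.52, 2.52], [-0.91, 1.74], [-1.3, 1.37], [-1.96, 2.02], [-1.52, 1.47], [-3.14, 3.14]. Speed limits (rad/s): [2.22, 2.22, 2.79, 3.14, 3.14, 3.14].

## Interface

Orientations are given as a unit quaternion [x, y, z, w].
In Python, from rig import read_state, get_image, close_job gives the robot as it stands.
- The arm moves only by the tool apply_moves, never from a script. Its argument "moves" is a list that holds one entry, the list of rows, each a list of 7 numbers: the shift along the world's x, y, z as a fraction of full scale, then the turn, a rotation vector about the world's x, y, z as a fraction of full scale, then the closure, from 0 (fully open) to 1 (shut). A call has exactly 5 rows; each row is the pose to reach, as a shift and turn from the pose commanded when the call began, turning the shorter way round; what a row does not reach only later rows make up. Full scale, the value 1, is 0.15 m for a shift and pi rad for a turn. A row lasts 1/10 s, in which the tool goes at most 50 mm and 8.59 degrees, less where a joint would pass 70% of its speed; a pose out of reach is approached as far as the arm can. A call with a number of a shift or a turn outside -1 to 1 is refused whole. A call with a gripper value outside its range is refused whole. The fingers move at their own pace and stop on an object; "grip_force" is the grip in N (left out, the last holds). Time passes only in rows, so rows that repeat a pose let the fingers close, or fill a call up. It gives the time, the measured TCP pose, the force, the opening and the grip force at its end, in the units of the state.
- read_state(): the state, without advancing time (a new reading comes with each control period).
- get_image(name): name is "scene" or "top"; returns a dict with "pixels" (420x560x3 uint8, red, green, blue), "fx", "fy", "cx", "cy" (pixels), "R" (3x3) and "t" (3): a world point X has camera coordinates R X + t. Camera axes: x right, y down, z forward; pixel columns grow to the right and rows downward; lengths in mm; the calibration is good to about 2 mm. A picture is of the moment at which its call begins. There is no depth.
- close_job(): hands the job in; it is judged then, once.
The state is a dict: "time": time; "qpos": joint angles; "qvel": joint speeds; "tau": joint torques, N m; "eef_pos": TCP position; "tcp_rot": TCP orientation; "wrist_force": force on the tool from outside, world axes, zero at the start; "moment": the same for the moment, N m; "finger_gap": finger opening in mm; "finger_force": force on a finger pad.
Only numpy, scipy, OpenCV 4.12 (cv2) and the standard library are available. Lean on these libraries where they do the work, as an engineer would, in place of code of your own. Each camera call takes 0.05 s, during which the arm holds its last target. There are 200 camera calls.

## Task

Get the label-gluing suction plate ready: take the scraper block and wipe the three chips of dried sealing clay off the plate into the catch tray at its end (they would spoil the suction; keep fingers off the chips), then stand the block upright on the table, clear of the plate and its tray. Next set the suction: turn the valve wheel clockwise until it is shut hard against its stop, then open it exactly two full turns counter-clockwise. Finish while still gripping the wheel's handle at that setting, ready to trim it, and leave the glue bottle, the labels and the tape roll where they are.

Things in the scene. Friction and masses are not known exactly. Their poses are not given: they have to be found in the camera images.
- suction_plate: Suction plate unit, fixed, yaw up to 0.2 rad: grey box under a drilled aluminium plate (136 mm in x, 176 mm in y, face 42 mm above the table); open steel catch tray at its +y end (left, seen from the robot); off its -y end (right) a pipe, a round gauge (48 mm high) and a brass valve. Origin: on the table under the plate's centre; at yaw 0 x points away from the robot, y left, z up.
- plate_face (a point): Centre of the plate's upper face, 42 mm above the table; axes as the unit's. The plate ends 88 mm from here along +y and -y, and 68 mm along +x and -x. Its holes and flush sealing cord do not catch the chips.
- tray_floor (a point): Centre of the catch tray's inner floor, 3 mm above the table, 130 mm from the plate's centre along the unit's +y; axes as the unit's. The tray is 142 mm (x) by 80 mm (y) inside, begins where the plate ends, and its rim is 29 mm above the table, 13 mm below the plate's face.
- valve_axis (a point): A fixed point on the vertical axis of the valve wheel, 200 mm from the plate's centre along the unit's -y, 86 mm above the table.
- valve (a joint): Angle of the valve wheel, rad: 0 = shut against its stop, grows as it opens, counter-clockwise from above, up to 22; 6.283 a turn. Dark spoked wheel, 102 mm over its rim, rim centre line at radius 45 mm, rim top 88 mm above the table when shut. Turns stiffly (0.1 N m plus 0.02 N m per rad/s) and stays where left; its stem rises 1.5 mm a turn as it opens.
- crank_handle: Black revolving handle upright on the wheel's rim: barrel 17 to 22 mm thick, 48 mm long, free to spin on its pin, so it can be gripped from above and led round a circle without turning the hand. Origin: middle of the barrel on its axis, 45 mm from the wheel's axis, 116 mm above the table when shut (plus the stem's rise). Its own yaw means nothing.
- scraper: Scraper block, loose, about 180 g, standing on the table beyond the tray (left of the unit): white nylon foot 110 mm long (its x), 28 mm thick (its y), 16 mm high, straight square lower edges; above it a wooden grip 88 mm long, 22 mm thick, top 72 mm above the underside. Origin: centre of the underside; z up.
- scraper_grip (a point): Middle of the scraper's wooden grip, 52 mm above its underside; grip it here across its 22 mm thickness (its y).
- chip_0: Loose chip of dried sealing clay on the plate, about 32x26x8 mm, 13 g. Origin: centre of its underside.
- chip_1: Loose chip of dried sealing clay on the plate, about 32x26x8 mm, 13 g. Origin: centre of its underside.
- chip_2: Loose chip of dried sealing clay on the plate, about 32x26x8 mm, 13 g. Origin: centre of its underside. All three chips start within 35 mm of the plate's centre line in x and no two lie at the same y.
- glue_bottle: White glue bottle, 47 mm thick, 130 mm tall, loose, behind the plate. Bystander: leave alone.
- label_stack: Banded stack of labels, 43x60x17 mm, loose, behind the plate. Bystander: leave alone.
- tape_roll: Roll of tape lying flat, 92 mm wide, 24 mm high, loose, behind the valve. Bystander: leave alone.
Things that resemble listed ones, but are neither listed nor needed, are in the scene too. What is shaped like the chip_0 but black is not meant. What is shaped like the chip_1 but orange is not meant.

How it is judged (in metres and radians):
On the way, in this order (a step that is already met when the one before it is completed fails the run):
1. the three chips lie in the catch tray (x of chip_0 in the frame of tray_floor between -0.072 and 0.072 m and y of chip_0 in the frame of tray_floor between -0.045 and 0.043 m and z of chip_0 in the frame of tray_floor between -0.01 and 0.03 m and x of chip_1 in the frame of tray_floor between -0.072 and 0.072 m and y of chip_1 in the frame of tray_floor between -0.045 and 0.043 m and z of chip_1 in the frame of tray_floor between -0.01 and 0.03 m and x of chip_2 in the frame of tray_floor between -0.072 and 0.072 m and y of chip_2 in the frame of tray_floor between -0.045 and 0.043 m and z of chip_2 in the frame of tray_floor between -0.01 and 0.03 m), for 0.2 s.
2. the scraper block stands on the table, let go (height (world z) of scraper below 0.008 m and angle between scraper's own z axis and vertical below 0.15 rad and contact force between scraper and suction_plate below 0.1 N and contact force between scraper and the fingers below 0.1 N and linear speed of scraper below 0.02 m/s), for 0.2 s.
3. the valve is shut against its stop (value of joint valve below 0.06 rad), for 0.2 s.
At the end, for the whole second after the job is handed in: Valve shut first, now 12.566 rad (within 0.2) off its stop, at rest, its handle still gripped (over 2 N); all three chips in the catch tray; scraper block upright on the table, touching neither unit nor hand; bystanders moved less than 30 mm (all of step 1 and all of step 2 and value of joint valve between 12.366 and 12.766 rad and velocity of joint valve between -0.08 and 0.08 rad/s and contact force between the fingers and crank_handle above 2 N); the arm keeps its last pose, push and grip.
It fails at once if the fingers or arm touch a clay chip (contact force between any of the fingers, the arm and chip_0 above 0.5 N or contact force between any of the fingers, the arm and chip_1 above 0.5 N or contact force between any of the fingers, the arm and chip_2 above 0.5 N).
It fails at once if a bystander is moved (distance of any of glue_bottle, label_stack, tape_roll from where it was at the start of the episode above 0.03 m).
It also fails if it takes over 72 s, if anything falls off the work surface, if the arm or the gripper's body presses on something with over 40 N, if the wrist force passes 120 N, or if a joint passes its speed limit or range.

## Working session

There is one attempt and no reset: what is moved stays moved. The work goes in short steps, Python scripts to look and compute and a tool call to move; the robot and the scene stay as the last step left them, time stands still between calls to the robot, and variables do not carry over. Pictures are saved under pics/ and viewed, at most 10 in all, crops included, and the job is handed in when it is done.

Besides the shell and the picture viewer there is one more tool, called by a JSON object that holds its "fn" and its "kwargs". apply_moves: Moves the arm, as the interface text tells. Its arguments: {"type":"object","properties":{"moves":{"type":"array"},"grip_force":{"type":"number"}},"required":["moves"]}

```bash
mkdir -p pics; ls
python3 - <<'E'
from rig import *
import cv2,numpy as np,pickle
for n in("scene","top"):
    d=get_image(n);pickle.dump(d,open(n+'.pkl','wb'))
    im=cv2.resize(d['pixels'][:,:,::-1],(800,600),interpolation=cv2.INTER_CUBIC);cv2.imwrite(f'pics/{n}0.png',im)
    R=np.array(d['R']);print(n,d['fx'],d['fy'],d['cx'],d['cy'],R.round(3).tolist(),(-R.T@np.array(d['t'])).round(1))
s=read_state();print(s)
E
```

```text
pics
scene 401.84151173512004 401.84151173512004 281.7095319040075 208.64602343969185 [[0.567, -0.823, -0.019], [-0.534, -0.349, -0.77], [0.627, 0.447, -0.637]] [  49.1 -328.9  649.4]
top 403.805922592279 403.805922592279 287.84499418741143 199.3587890648775 [[-0.019, -1.0, 0.005], [-0.993, 0.018, -0.118], [0.118, -0.007, -0.993]] [ 454.6   38.4 1007.2]
{'time': 0.1, 'qpos': array([ 1.02573106e+00,  2.91216499e-01, -1.54004019e-01,  1.12668294e+00,
       -6.69899448e-06,  1.43153250e+00]), 'qvel': array([ 0.0019433 , -0.00040937,  0.00337928, -0.0006415 , -0.00033204,
        0.00068011]), 'tau': array([ 1.14284445e-03, -5.37975669e+01,  3.31919682e+01,  9.31035785e-03,
       -1.99541300e-04, -2.10156458e-06]), 'eef_pos': array([207.03889872, 482.05982211, 230.81106853]), 'tcp_rot': array([ 2.01511359e-01,  9.79486021e-01, -5.22597221e-04, -1.82580003e-04]), 'wrist_force': array([ 0.68253946,  0.35271595, -0.55845937]), 'moment': array([-0.01265656,  0.0696985 , -0.01784945]), 'finger_force': 0.0, 'finger_gap': 85.5440708735503}
```

View pics/top0.png

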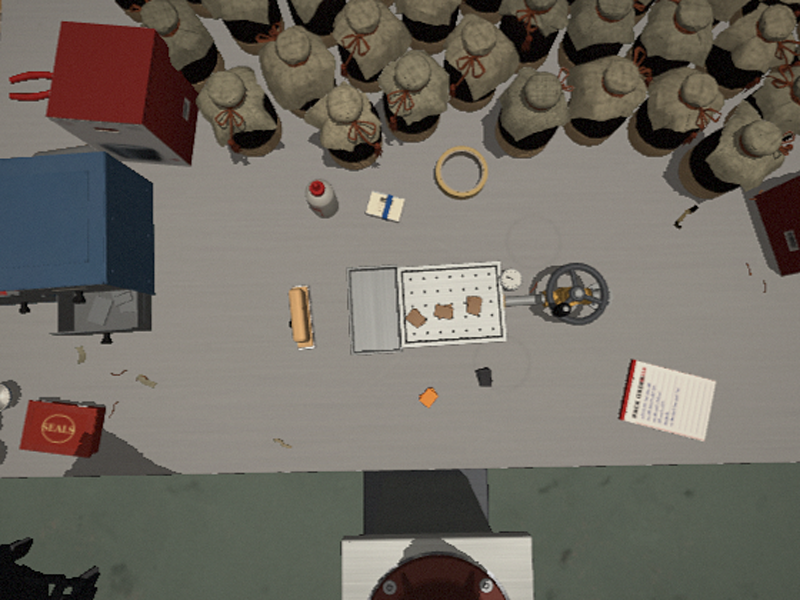

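View pics/scene0.png

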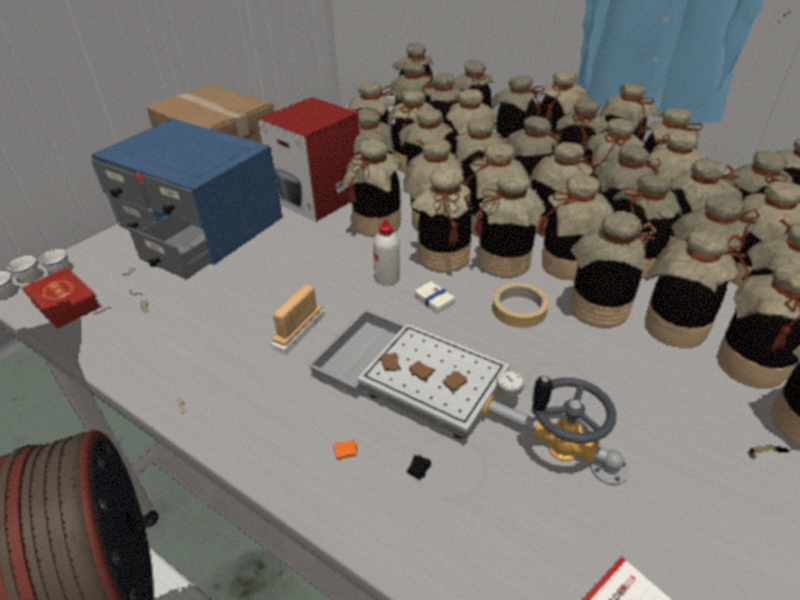

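The top view shows the plate at about (400-506, 262-350), chips at (415,318), (444,311) and (474,306), the scraper at (302,317), the wheel at (577,293) and the handle at (561,310). The scene view agrees. I'll zoom in to get precise points.

Run:
```python
import cv2,pickle
d=pickle.load(open('top.pkl','rb'))['pixels'][:,:,::-1]
cv2.imwrite('pics/topc.png',cv2.resize(d[170:262,195:435],None,fx=3.3333,fy=3.3333,interpolation=cv2.INTER_CUBIC))
d=pickle.load(open('scene.pkl','rb'))['pixels'][:,:,::-1]
cv2.imwrite('pics/scenec.png',cv2.resize(d[185:345,180:447],None,fx=3,fy=3,interpolation=cv2.INTER_CUBIC))
```

```text
(no output)
```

View pics/topc.png

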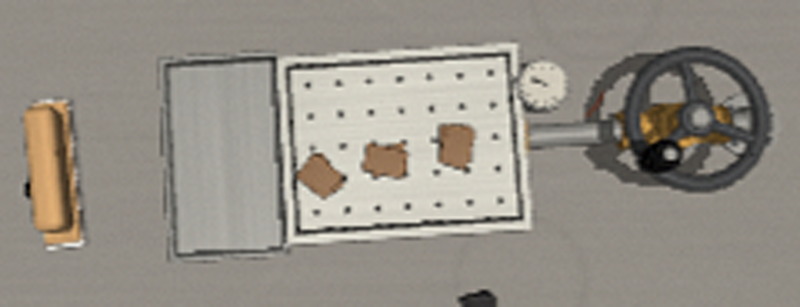

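View pics/scenec.png

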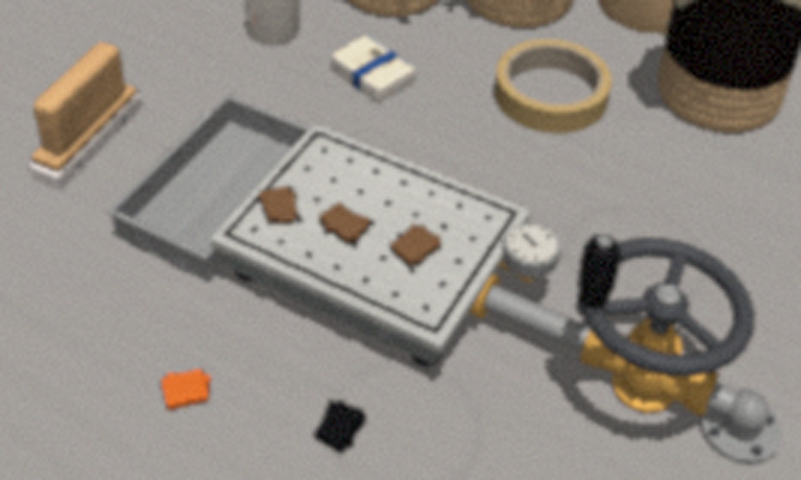

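```bash
cat > h.py <<'E'
import numpy as np,pickle
from scipy.optimize import least_squares
C={n:pickle.load(open(n+'.pkl','rb')) for n in('top','scene')}
def proj(n,X):
    d=C[n];c=np.array(d['R'])@X+np.array(d['t']);return np.array([d['fx']*c[0]/c[2]+d['cx'],d['fy']*c[1]/c[2]+d['cy']])
def ray(n,uv,z):
    d=C[n];R=np.array(d['R']);o=-R.T@np.array(d['t']);v=R.T@np.array([(uv[0]-d['cx'])/d['fx'],(uv[1]-d['cy'])/d['fy'],1]);return o+v*(z-o[2])/v[2]
T=lambda u,v:np.array([(u+.5)/3.3333-.5+195,(v+.5)/3.3333-.5+170])
S=lambda u,v:np.array([(u+.5)/3-.5+180,(v+.5)/3-.5+185])
def pose(p,q):
    c,s=np.cos(p[2]),np.sin(p[2]);return np.array([p[0]+c*q[0]-s*q[1],p[1]+s*q[0]+c*q[1],q[2]])
def fit(obs,p0):
    f=lambda p:np.concatenate([proj(n,pose(p,np.array(q,float)))-uv for n,q,uv in obs])
    r=least_squares(f,p0,loss='soft_l1',x_scale=[1,1,.01]);return r.x,f(r.x).reshape(-1,2)
E
python3 - <<'E'
from h import *
np.set_printoptions(suppress=True,precision=2)
o=[('top',(68,88,42),T(280,56)),('top',(68,-88,42),T(517,44)),('top',(-68,-88,42),T(531,228)),('top',(-68,88,42),T(289,243)),
('scene',(68,88,42),S(317,126)),('scene',(68,-88,42),S(528,213)),('scene',(-68,-88,42),S(435,342)),('scene',(-68,88,42),S(216,240))]
p,r=fit(o,[480,0,0.]);print('unit',p,r.tolist())
ax=pose(p,(0,-200,0));print('axis',ax)
for z in(88,94,100): print(z,ray('top',T(699,118),z),'handle top',ray('top',T(672,153),z+52))
print('wheel scene ctr',ray('scene',S(666,303),95), 'handle bottom scene',ray('scene',S(597,300),95),'handletop',ray('scene',S(604,240),144))
o=[('scene',(-55,14,8),S(32,167)),('scene',(-55,-14,0),S(58,183)),('scene',(55,-14,0),S(140,97)),('top',(55,-14,16),T(72,99)),('top',(-55,-14,16),T(84,247)),('top',(0,0,72),T(48.5,168))]
q,r=fit(o,[480,250,0.]);print('scraper',q,r.tolist())
c,s=np.cos(p[2]),np.sin(p[2]);loc=lambda X:np.array([c*(X[0]-p[0])+s*(X[1]-p[1]),-s*(X[0]-p[0])+c*(X[1]-p[1])])
for t,sc in(((321,176),(280,204)),((386,160),(346,222)),((457,145),(416,244))):print('chip',loc(ray('top',T(*t),46)),loc(ray('scene',S(*sc),46)))
for n,f,x in(('bottle','top',ray('top',(224,145),0)),): print(n,x)
print('scr local',loc(q))
E
```

```text
unit [536.82 -34.13   0.04] [[-1.2275653220361846, -0.031758048623856894], [0.2742336510312384, -0.33538588094529587], [0.2533369830215406, 0.8056631019758527], [-0.9539286031694587, 0.39050814423507063], [0.001045335588571561, -0.9442379400698826], [1.7363320968569838, -0.359692078154751], [2.1934692718182305, 2.2298213151995583], [-1.7905899552249025, -0.6736570045270014]]
axis [ 544.13 -233.99    0.  ]
88 [ 546.22 -234.72   88.  ] handle top [ 518.62 -200.59  140.  ]
94 [ 545.63 -232.94   94.  ] handle top [ 518.18 -198.94  146.  ]
100 [ 545.03 -231.15  100.  ] handle top [ 517.73 -197.28  152.  ]
wheel scene ctr [ 535.87 -234.49   95.  ] handle bottom scene [ 515.83 -200.36   95.  ] handletop [ 516.4  -197.24  144.  ]
scraper [521.49 219.25   0.08] [[-0.5919165914995972, 1.9033794397495853], [0.84319414452915, 3.291466163619617], [2.068299374671767, 3.953438265167506], [-0.4648987331758576, -0.5862535633250445], [-0.7315044419712251, -0.40204655644762965], [-1.863482359548783, -0.1504715063555011]]
chip [-20.98  60.29] [-19.92  63.12]
chip [-12.09  13.21] [-10.65  15.29]
chip [ -4.13 -38.27] [ -3.44 -34.92]
bottle [717.19 191.68   0.  ]
scr local [ -6.07 253.77]
```

{"fn": "apply_moves", "kwargs": {"moves": [[[0.1,-0.08,-0.03,0,0,0.03,0],[0.25,-0.2,-0.08,0,0,0.06,0],[0.4,-0.34,-0.13,0,0,0.09,0],[0.55,-0.46,-0.18,0,0,0.12,0],[0.7,-0.587,-0.235,0,0,0.153,0]]]}}

```text
time: 0.6
eef_pos: [312.9, 393.4, 195.6]
tcp_rot: [-0.039, 0.999, -0.0, -0.0]
wrist_force: [0.4, -0.3, 0.7]
finger_gap: 85.4
finger_force: 0.0
```

{"fn": "apply_moves", "kwargs": {"moves": [[[0.14,-0.12,-0.047,0,0,0,0],[0.28,-0.24,-0.094,0,0,0,0],[0.42,-0.35,-0.14,0,0,0,0],[0.56,-0.47,-0.188,0,0,0,0],[0.7,-0.587,-0.235,0,0,0,0]]]}}

```text
time: 1.1
eef_pos: [417.8, 305.3, 160.2]
tcp_rot: [-0.037, 0.999, -0.0, -0.0]
wrist_force: [0.2, 0.4, -0.1]
finger_gap: 85.3
finger_force: 0.0
```

{"fn": "apply_moves", "kwargs": {"moves": [[[0.14,-0.12,-0.047,0,0,0,0],[0.28,-0.24,-0.094,0,0,0,0],[0.42,-0.35,-0.14,0,0,0,0],[0.56,-0.47,-0.188,0,0,0,0],[0.69,-0.59,-0.235,0,0,0,0]]]}}

```text
time: 1.6
eef_pos: [521.4, 216.8, 124.9]
tcp_rot: [-0.037, 0.999, -0.0, -0.0]
wrist_force: [0.4, 0.3, -1.0]
finger_gap: 85.5
finger_force: 0.0
```

```bash
cat > st.py <<'E'
from rig import *
import numpy as np
from scipy.spatial.transform import Rotation as Ro
def st():
    s=read_state();y=Ro.from_quat(s['tcp_rot']).as_matrix()
    print('t',round(s['time'],2),'p',s['eef_pos'].round(1),'yaw',round(np.arctan2(-y[0,1],y[1,1]),3),'z',y[:,2].round(3),'F',s['wrist_force'].round(1),'M',s['moment'].round(2),'gap',round(s['finger_gap'],1),'ff',round(s['finger_force'],1));return s
E
python3 -c "
from st import *
import cv2
s=st();print(s['qpos'].round(2))
d=get_image('scene')['pixels'][:,:,::-1]
cv2.imwrite('pics/s1.png',cv2.resize(d[120:280,130:330],None,fx=3.5,fy=3.5))"
```

```text
t 1.6 p [521.4 216.8 124.9] yaw 0.075 z [-0.001 -0.    -1.   ] F [ 0.4  0.3 -1. ] M [ 0.05  0.   -0.04] gap 85.5 ff 0.0
[ 0.26  0.44 -0.22  0.91 -0.    0.19]
```

View pics/s1.png

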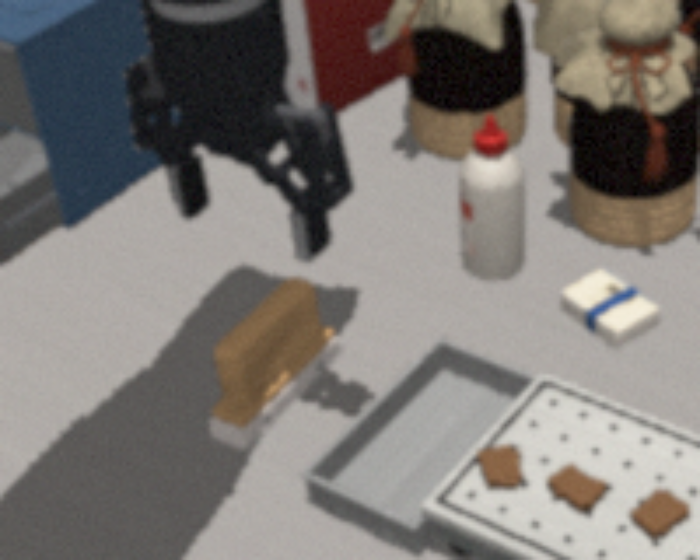

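The open fingers (190,210)/(315,250) straddle the grip, which is at (268,345), so I'll lower and grasp it.

{"fn": "apply_moves", "kwargs": {"moves": [[[0,0,-0.15,0,0,0,0],[0,0,-0.3,0,0,0,0],[0,0,-0.45,0,0,0,0],[0,0,-0.55,0,0,0,0],[0,0,-0.607,0,0,0,0]]], "grip_force": 60}}

```text
time: 2.15
eef_pos: [519.6, 217.5, 32.9]
tcp_rot: [-0.037, 0.999, -0.0, -0.001]
wrist_force: [-0.6, -0.3, 0.6]
finger_gap: 85.4
finger_force: 0.0
```

{"fn": "apply_moves", "kwargs": {"moves": [[[0,0,0,0,0,0,0.5],[0,0,0,0,0,0,1],[0,0,0,0,0,0,1],[0,0,0,0,0,0,1],[0,0,0,0,0,0,1]]]}}

```text
time: 2.65
eef_pos: [521.3, 217.9, 35.3]
tcp_rot: [-0.037, 0.999, 0.0, 0.001]
wrist_force: [-0.0, -0.1, 4.8]
finger_gap: 21.3
finger_force: 59.9
```

{"fn": "apply_moves", "kwargs": {"moves": [[[0,0,0,0,0,0,1],[0,0,0,0,0,0,1],[0,0,0,0,0,0,1],[0,0,0,0,0,0,1],[0,0,0,0,0,0,1]]]}}

```text
time: 3.15
eef_pos: [521.3, 217.9, 35.2]
tcp_rot: [-0.037, 0.999, 0.0, 0.001]
wrist_force: [-0.7, -0.2, 5.7]
finger_gap: 21.6
finger_force: 60.1
```

```bash
python3 -c "
from st import *
st()"
```

```text
t 3.15 p [521.3 217.9  35.2] yaw 0.075 z [ 0.001  0.    -1.   ] F [-0.7 -0.2  5.7] M [-0.01  0.03  0.02] gap 21.6 ff 60.1
```

{"fn": "apply_moves", "kwargs": {"moves": [[[0,0,0.1,0,0,0,1],[0,0,0.25,0,0,0,1],[0,0,0.4,0,0,0,1],[0,-0.05,0.5,0,0,0,1],[0,-0.167,0.533,0,0,0,1]]]}}

```text
time: 3.65
eef_pos: [521.5, 193.5, 116.0]
tcp_rot: [-0.038, 0.999, 0.0, 0.001]
wrist_force: [0.6, -1.0, -3.5]
finger_gap: 21.1
finger_force: 59.2
```

{"fn": "apply_moves", "kwargs": {"moves": [[[0,-0.2,0,0,0,0,1],[0,-0.4,0,0,0,0,1],[0.02,-0.6,0,0,0,-0.005,1],[0.04,-0.8,0,0,0,-0.01,1],[0.059,-1.0,0,0,0,-0.013,1]]]}}

```text
time: 4.15
eef_pos: [529.2, 41.5, 114.3]
tcp_rot: [-0.017, 1.0, 0.0, -0.0]
wrist_force: [-0.1, -0.5, -2.1]
finger_gap: 21.7
finger_force: 59.3
```

{"fn": "apply_moves", "kwargs": {"moves": [[[0,-0.25,0,0,0,0,1],[0,-0.5,0,0,0,0,1],[0,-0.75,0,0,0,0,1],[0,-0.93,0,0,0,0,1],[0,-1.0,0,0,0,0,1]]]}}

```text
time: 4.65
eef_pos: [529.3, -109.7, 114.3]
tcp_rot: [-0.016, 1.0, -0.0, -0.0]
wrist_force: [-0.5, 0.7, -2.6]
finger_gap: 21.3
finger_force: 59.1
```

{"fn": "apply_moves", "kwargs": {"moves": [[[0,0,-0.06,0,0,0,1],[0,0,-0.12,0,0,0,1],[0,0,-0.16,0,0,0,1],[0,0,-0.16,0,0,0,1],[0,0,-0.16,0,0,0,1]]]}}

```text
time: 5.15
eef_pos: [529.5, -106.4, 90.2]
tcp_rot: [-0.018, 1.0, 0.0, -0.0]
wrist_force: [-0.8, -0.5, -1.7]
finger_gap: 21.4
finger_force: 59.3
```

```bash
python3 -c "
from st import *
import cv2
st()
a=cv2.resize(get_image('scene')['pixels'][195:325,230:390,::-1],None,fx=4,fy=4,interpolation=cv2.INTER_CUBIC)
cv2.imwrite('pics/s2.png',a)"
```

```text
t 5.15 p [ 529.5 -106.4   90.2] yaw 0.035 z [-0.001  0.    -1.   ] F [-0.8 -0.5 -1.7] M [ 0.06 -0.05  0.  ] gap 21.4 ff 59.3
```

View pics/s2.png

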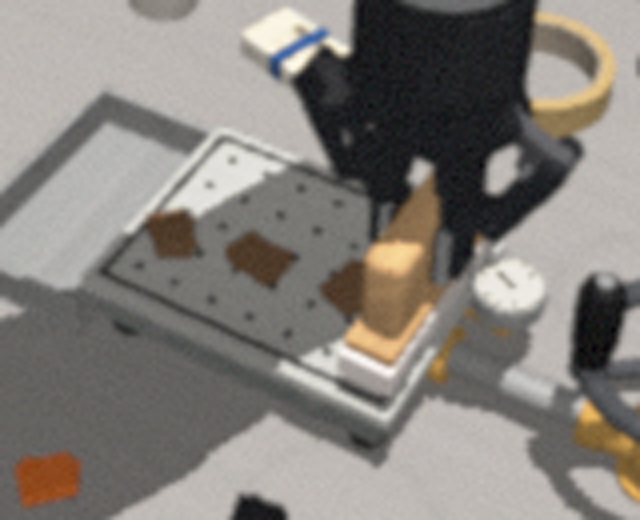

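The block's foot sits over the plate end near (390,390). Its left edge clears chip 2 (320-384, 290), and the gauge at (510,285) is free. I'll lower it.

{"fn": "apply_moves", "kwargs": {"moves": [[[0,0,-0.03,0,0,0,1],[0,0,-0.06,0,0,0,1],[0,0,-0.075,0,0,0,1],[0,0,-0.083,0,0,0,1],[0,0,-0.083,0,0,0,1]]]}}

```text
time: 5.7
eef_pos: [528.3, -107.4, 79.8]
tcp_rot: [-0.017, 1.0, -0.0, -0.001]
wrist_force: [-16.0, 2.6, 29.0]
finger_gap: 21.1
finger_force: 64.4
```

```bash
python3 -c "
from st import *
st()"
```

```text
t 5.7 p [ 528.3 -107.4   79.8] yaw 0.034 z [-0.001 -0.001 -1.   ] F [-16.    2.6  29. ] M [ 0.21  2.42 -0.04] gap 21.1 ff 64.4
```

{"fn": "apply_moves", "kwargs": {"moves": [[[0,0,0.01,0,0,0,1],[0,0,0.01,0,0,0,1],[0,0,0.01,0,0,0,1],[0,0,0.01,0,0,0,1],[0,0,0.01,0,0,0,1]]]}}

```text
time: 6.2
eef_pos: [529.2, -107.4, 80.1]
tcp_rot: [-0.017, 1.0, -0.0, -0.0]
wrist_force: [-6.4, 1.4, 11.7]
finger_gap: 21.4
finger_force: 61.9
```

```bash
python3 -c "
from st import *
import cv2
st()
a=cv2.resize(get_image('scene')['pixels'][235:315,290:390,::-1],None,fx=6,fy=6,interpolation=cv2.INTER_CUBIC)
cv2.imwrite('pics/s3.png',a)"
```

```text
t 6.2 p [ 529.2 -107.4   80.1] yaw 0.034 z [-0. -0. -1.] F [-6.4  1.4 11.7] M [ 0.07  1.05 -0.  ] gap 21.4 ff 61.9
```

View pics/s3.png

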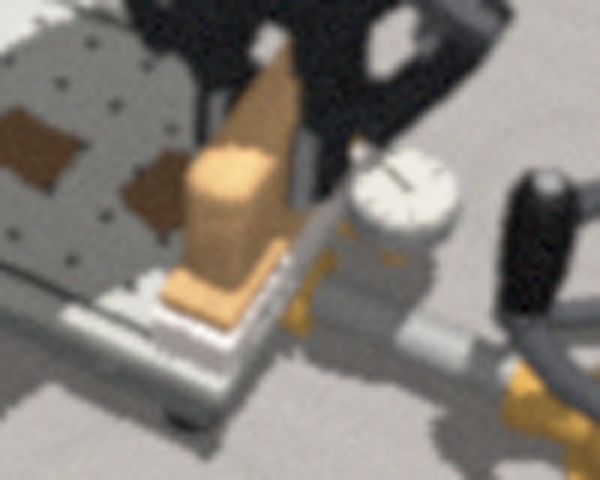

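Run:
```python
from h import *
p=[536.82,-34.13,.0366]
c,s=np.cos(p[2]),np.sin(p[2]);loc=lambda X:np.array([c*(X[0]-p[0])+s*(X[1]-p[1]),-s*(X[0]-p[0])+c*(X[1]-p[1])]).round(1)
print([loc(ray('top',T(*u),48)) for u in((542,85),(514,85),(568,85),(542,60))],[loc(ray('scene',S(*u),48)) for u in((533,243),(504,240))])
print(loc([529.2,-107.4]))
U=lambda u,v:((u+.5)/6-.5+290,(v+.5)/6-.5+235)
for u in((230,355),(155,310),(232,372),(352,150),(355,160)):print(u,[loc(ray('scene',U(*u),z)) for z in(44,60)])
```

```text
[array([  35.6, -102. ]), array([ 36.7, -81.9]), array([  34.5, -120.7]), array([  53.7, -103.4])] [array([  36.2, -101.5]), array([ 28.6, -84. ])]
[-10.3 -72.9]
(230, 355) [array([-53.7, -82.7]), array([-65.5, -87.8])]
(155, 310) [array([-50.3, -54.1]), array([-62.1, -60. ])]
(232, 372) [array([-59.3, -86.2]), array([-70.9, -91.3])]
(352, 150) [array([ 45.4, -77.7]), array([ 31.1, -83. ])]
(355, 160) [array([ 41.8, -80.6]), array([ 27.5, -85.7])]
```

The foot's rear edge probably rests on the gauge rim. I'll lift, shift +y 3.5 mm and lower again.

{"fn": "apply_moves", "kwargs": {"moves": [[[0,0,0.03,0,0,0,1],[0,0.023,0.03,0,0,0,1],[0,0.023,0.01,0,0,0,1],[0,0.023,0,0,0,0,1],[0,0.023,0,0,0,0,1]]]}}

```text
time: 6.75
eef_pos: [529.8, -103.7, 79.5]
tcp_rot: [-0.017, 1.0, 0.0, 0.0]
wrist_force: [-1.5, 1.8, 4.7]
finger_gap: 21.4
finger_force: 61.1
```

```bash
python3 -c "
from st import *
st()"
```

```text
t 6.75 p [ 529.8 -103.7   79.5] yaw 0.034 z [ 0.  0. -1.] F [-1.5  1.8  4.7] M [0.25 0.06 0.06] gap 21.4 ff 61.1
```

{"fn": "apply_moves", "kwargs": {"moves": [[[0,0.06,0,0,0,0,1],[-0.005,0.13,0,0,0,0,1],[-0.008,0.2,0,0,0,0,1],[-0.01,0.27,0,0,0,0,1],[-0.012,0.34,0,0,0,0,1]]]}}

```text
time: 7.25
eef_pos: [527.6, -51.6, 79.4]
tcp_rot: [-0.017, 1.0, 0.0, -0.0]
wrist_force: [-0.1, -0.2, -2.4]
finger_gap: 21.1
finger_force: 60.0
```

```bash
python3 -c "
from st import *
import cv2
st()
a=cv2.resize(get_image('scene')['pixels'][195:325,230:390,::-1],None,fx=4,fy=4,interpolation=cv2.INTER_CUBIC)
cv2.imwrite('pics/s4.png',a)"
```

```text
t 7.25 p [527.6 -51.6  79.4] yaw 0.034 z [-0.  0. -1.] F [-0.1 -0.2 -2.4] M [-0.08  0.07  0.02] gap 21.1 ff 60.0
```

View pics/s4.png

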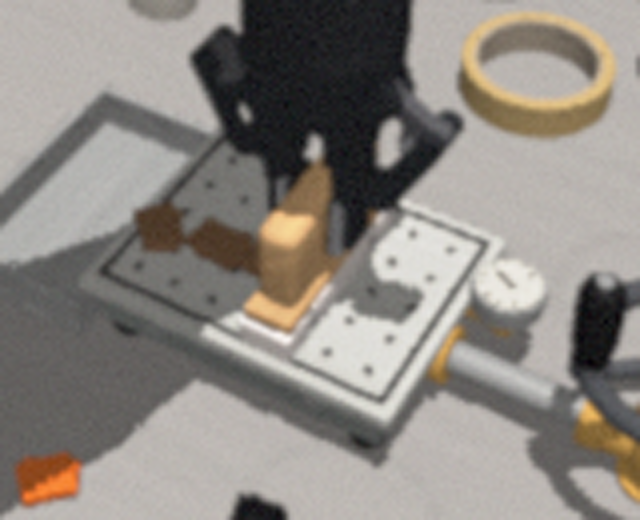

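Chips 0 and 1 are being pushed ahead at (160,225) and (222,245), and there is no chip behind the foot. I'll lower slightly and continue.

{"fn": "apply_moves", "kwargs": {"moves": [[[0,0.03,-0.012,0,0,0,1],[-0.005,0.1,-0.012,0,0,0,1],[-0.008,0.18,-0.012,0,0,0,1],[-0.01,0.27,-0.012,0,0,0,1],[-0.013,0.36,-0.012,0,0,0,1]]]}}

```text
time: 7.8
eef_pos: [526.2, 1.8, 78.1]
tcp_rot: [-0.017, 1.0, -0.0, 0.0]
wrist_force: [0.2, -4.2, 5.2]
finger_gap: 21.2
finger_force: 61.2
```

{"fn": "apply_moves", "kwargs": {"moves": [[[0,0.08,0,0,0,0,1],[-0.005,0.17,0,0,0,0,1],[-0.008,0.26,0,0,0,0,1],[-0.012,0.33,0,0,0,0,1],[-0.014,0.39,0,0,0,0,1]]]}}

```text
time: 8.3
eef_pos: [523.7, 60.7, 78.0]
tcp_rot: [-0.017, 1.0, -0.0, 0.0]
wrist_force: [-0.4, -4.3, 6.0]
finger_gap: 21.3
finger_force: 61.1
```

```bash
python3 -c "
from st import *
import cv2
st()
a=cv2.resize(get_image('scene')['pixels'][195:325,210:370,::-1],None,fx=3,fy=3,interpolation=cv2.INTER_CUBIC)
b=cv2.resize(get_image('top')['pixels'][170:262,235:365,::-1],None,fx=3,fy=3,interpolation=cv2.INTER_CUBIC)
import numpy as np
o=np.zeros((600,800,3),np.uint8);o[:a.shape[0],:a.shape[1]]=a;o[300:300+b.shape[0],400:400+b.shape[1]]=b
cv2.imwrite('pics/s5.png',o)"
```

```text
t 8.3 p [523.7  60.7  78. ] yaw 0.035 z [ 0.    -0.001 -1.   ] F [-0.4 -4.3  6. ] M [-1.08  0.34  0.18] gap 21.3 ff 61.1
```

View pics/s5.png

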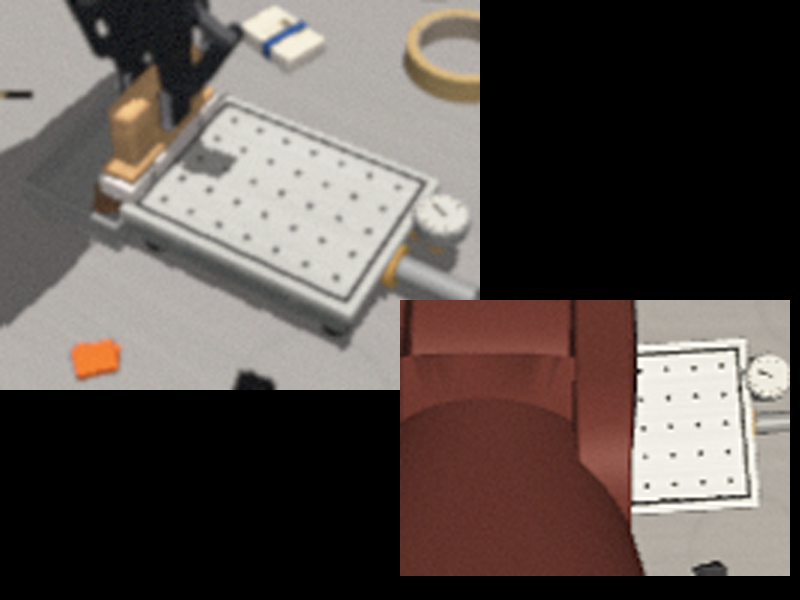

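The plate is clear. The block overhangs the tray, with one chip leaning at (105,195). I'll push a little further, then lift away.

{"fn": "apply_moves", "kwargs": {"moves": [[[0,0.06,0.005,0,0,0,1],[0,0.13,0.005,0,0,0,1],[0,0.13,0.1,0,0,0,1],[0,0.13,0.25,0,0,0,1],[0,0.13,0.4,0,0,0,1]]]}}

```text
time: 8.9
eef_pos: [522.7, 80.5, 137.6]
tcp_rot: [-0.017, 1.0, 0.0, -0.001]
wrist_force: [0.7, 0.1, -2.1]
finger_gap: 21.2
finger_force: 59.9
```

{"fn": "apply_moves", "kwargs": {"moves": [[[0,0.2,0,0,0,0,1],[0,0.4,0,0,0,0,1],[0,0.6,0,0,0,0,1],[0,0.8,0,0,0,0,1],[0,0.95,0,0,0,0,1]]]}}

```text
time: 9.4
eef_pos: [522.6, 224.5, 137.2]
tcp_rot: [-0.018, 1.0, 0.0, -0.001]
wrist_force: [1.2, -0.9, -2.1]
finger_gap: 21.2
finger_force: 60.1
```

```bash
python3 -c "
from st import *
import cv2
st()
a=cv2.resize(get_image('scene')['pixels'][150:310,150:350,::-1],None,fx=3.5,fy=3.5,interpolation=cv2.INTER_CUBIC)
cv2.imwrite('pics/s6.png',a)"
```

```text
t 9.4 p [522.6 224.5 137.2] yaw 0.035 z [-0.001  0.001 -1.   ] F [ 1.2 -0.9 -2.1] M [ 0.03  0.   -0.01] gap 21.2 ff 60.1
```

View pics/s6.png

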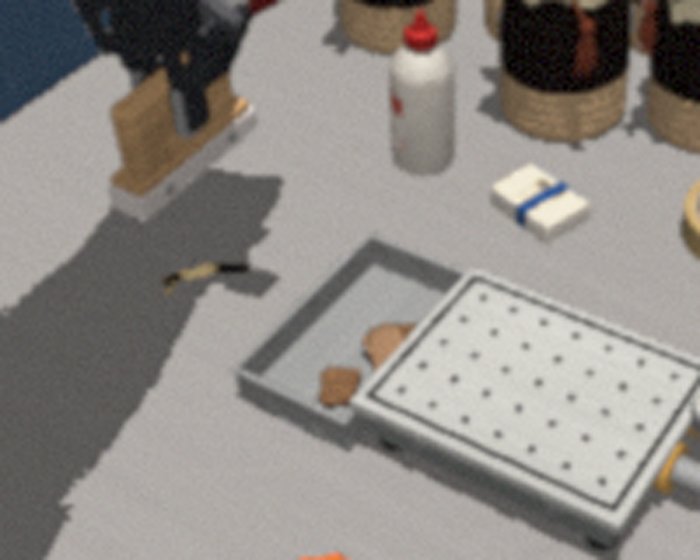

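Run:
```python
from h import *
from rig import *
U=lambda u,v:((u+.5)/3.5-.5+150,(v+.5)/3.5-.5+150)
for u in((165,285),(247,268),(390,345),(340,385)):print(u,ray('scene',U(*u),3).round(1))
print('tray',pose([536.82,-34.13,.0366],(0,130,3)))
print(ray('top',T(27,188),3))
im=get_image('scene')['pixels'].astype(int)
import cv2
m=((im[:,:,0]-im[:,:,2])>35)&(im[:,:,0]<200);m=m.astype('uint8')
n,l,s,c=cv2.connectedComponentsWithStats(m)
for i in range(1,n):
    if s[i,4]>30 and 215<c[i][0]<300 and 200<c[i][1]<300:print(c[i],s[i])
```

```text
(165, 285) [505.6 246.3   3. ]
(247, 268) [549.4 211.    3. ]
(390, 345) [544.2  84.3   3. ]
(340, 385) [498.8  89.3   3. ]
tray [532.0630622   95.78293832   3.        ]
[511.34406127 243.88517396   3.        ]
[259.57843137 247.30392157] [254 243  14  12 102]
[246.25252525 259.61616162] [241 255  12  11  99]
```

{"fn": "apply_moves", "kwargs": {"moves": [[[0,0.15,0,0,0,0,1],[0,0.3,-0.1,0,0,0,1],[0,0.4,-0.3,0,0,0,1],[0,0.4,-0.5,0,0,0,1],[0,0.4,-0.655,0,0,0,1]]]}}

```text
time: 10.0
eef_pos: [522.2, 282.1, 37.3]
tcp_rot: [-0.017, 1.0, -0.0, -0.001]
wrist_force: [0.2, 0.3, -1.9]
finger_gap: 21.2
finger_force: 60.1
```

```bash
cat > chips.py <<'E'
from h import *
from rig import *
import cv2
def chips():
    d=get_image('top');im=d['pixels'].astype(int)
    m=((im[:,:,0]-im[:,:,2])>30).astype('uint8')
    n,l,s,c=cv2.connectedComponentsWithStats(m)
    p=[536.82,-34.13,.0366];k,q=np.cos(p[2]),np.sin(p[2])
    for i in range(1,n):
        if s[i,4]>15 and 235<c[i][0]<370 and 175<c[i][1]<250:
            X=ray('top',c[i],7);dx,dy=X[0]-p[0],X[1]-p[1]
            print('blob',s[i],'tray-local',round(k*dx+q*dy,1),round(-q*dx+k*dy-130,1))
    cv2.imwrite('pics/t_last.png',d['pixels'][:,:,::-1])
    print('tray pix',proj('top',np.array(pose(p,(0,130,3)))),im[195:235:4,262,0]-im[195:235:4,262,2])
    old=C['top']['pixels'].astype(int);m=((old[:,:,0]-old[:,:,2])>30).astype('uint8');n,l,s,c=cv2.connectedComponentsWithStats(m)
    print('before',[s[i,4] for i in range(1,n) if s[i,4]>15 and 280<c[i][0]<350 and 195<c[i][1]<235])
E
python3 -c "
from st import *
st()
from chips import *
chips()"
```

```text
t 10.0 p [522.2 282.1  37.3] yaw 0.035 z [-0.002 -0.    -1.   ] F [ 0.2  0.3 -1.9] M [-0.05 -0.03  0.04] gap 21.2 ff 60.1
blob [262 205  17  19 185] tray-local 5.7 -19.7
blob [352 206   2  10  19] tray-local 3.3 -225.0
blob [261 225  13  14 107] tray-local -38.2 -10.1
tray pix [262.33105702 216.64240421] [ 9  7 10 10 20  9  8 11 10 91]
before [np.int32(115), np.int32(112), np.int32(112)]
```

Top-view blobs of 185 px and 107 px (a single chip is about 112) show all three chips in the tray. Setting the block down.

{"fn": "apply_moves", "kwargs": {"moves": [[[0,0,-0.006,0,0,0,1],[0,0,-0.01,0,0,0,1],[0,0,-0.01,0,0,0,1],[0,0,-0.01,0,0,0,1],[0,0,-0.01,0,0,0,1]]]}}

```text
time: 10.55
eef_pos: [524.1, 281.7, 38.6]
tcp_rot: [-0.017, 1.0, 0.0, 0.0]
wrist_force: [-0.2, 0.0, -1.4]
finger_gap: 21.1
finger_force: 60.3
```

```bash
python3 -c "
from st import *
st()"
```

```text
t 10.55 p [524.1 281.7  38.6] yaw 0.034 z [ 0.001  0.    -1.   ] F [-0.2  0.  -1.4] M [0.02 0.04 0.  ] gap 21.1 ff 60.3
```

{"fn": "apply_moves", "kwargs": {"moves": [[[0,0,-0.008,0,0,0,1],[0,0,-0.016,0,0,0,1],[0,0,-0.018,0,0,0,1],[0,0,-0.018,0,0,0,1],[0,0,-0.018,0,0,0,1]]]}}

```text
time: 11.05
eef_pos: [523.7, 281.6, 35.2]
tcp_rot: [-0.017, 1.0, -0.0, -0.0]
wrist_force: [0.5, 0.7, -2.0]
finger_gap: 21.5
finger_force: 60.3
```

```bash
python3 -c "
from st import *
st()"
```

```text
t 11.05 p [523.7 281.6  35.2] yaw 0.034 z [-0. -0. -1.] F [ 0.5  0.7 -2. ] M [-0.05  0.02 -0.01] gap 21.5 ff 60.3
```

{"fn": "apply_moves", "kwargs": {"moves": [[[0,0,-0.005,0,0,0,1],[0,0,-0.005,0,0,0,1],[0,0,-0.005,0,0,0,0.6],[0,0,-0.005,0,0,0,0],[0,0,-0.005,0,0,0,0]]]}}

```text
time: 11.55
eef_pos: [523.8, 281.7, 34.6]
tcp_rot: [-0.017, 1.0, 0.0, 0.0]
wrist_force: [-0.8, 0.3, -0.4]
finger_gap: 62.1
finger_force: 0.0
```

{"fn": "apply_moves", "kwargs": {"moves": [[[0,0,0,0,0,0,0],[0,0,0,0,0,0,0],[0,0,0.1,0,0,0,0],[0,0,0.25,0,0,0,0],[0,0,0.45,0,0,0,0]]]}}

```text
time: 12.05
eef_pos: [522.8, 281.3, 101.7]
tcp_rot: [-0.017, 1.0, -0.0, -0.001]
wrist_force: [-0.1, -0.5, -0.4]
finger_gap: 85.4
finger_force: 0.0
```

{"fn": "apply_moves", "kwargs": {"moves": [[[0,0,0.2,0,0,0,0],[0,0,0.4,0,0,0,0],[0,0,0.6,0,0,0,0],[0,0,0.8,0,0,0,0],[0,0,1,0,0,0,0]]]}}

```text
time: 12.55
eef_pos: [523.6, 281.6, 253.3]
tcp_rot: [-0.017, 1.0, 0.0, 0.0]
wrist_force: [0.6, -0.2, -0.5]
finger_gap: 85.5
finger_force: 0.0
```

Run:
```python
from st import *
import cv2
from h import *
st()
p=[536.82,-34.13,.0366]
# handle from scene silhouettes in original: bottom/top pixel pairs vs vertical line
f=lambda q:np.concatenate([proj('scene',np.array([q[0],q[1],q[2]+24]))-S(604,240),proj('scene',np.array([q[0],q[1],q[2]-24]))-S(597,298),proj('top',np.array([q[0],q[1],q[2]+24]))-T(672,153)])
r=least_squares(f,[520,-200,118.]);print('handle',r.x,r.fun)
g=lambda q:np.concatenate([proj('top',np.array([*q[:2],q[2]]))-T(699,118),proj('scene',np.array([*q[:2],q[2]]))-S(667,305)])
r=least_squares(g,[545,-234,90.]);print('wheel',r.x,r.fun)
# scraper check
im=get_image('scene')['pixels'];cv2.imwrite('pics/x.png',im[:,:,::-1])
m=((im[:,:,0].astype(int)-im[:,:,2])>50).astype('uint8')
n,l,s,c=cv2.connectedComponentsWithStats(m)
print([(c[i].round(),s[i]) for i in range(1,n) if s[i,4]>60 and 120<c[i][0]<300 and 150<c[i][1]<300])
print('expect grip mid',proj('scene',np.array([523,282,52.])),proj('scene',np.array([523,282,72.])))
print('debris drawn');
```

```text
t 12.55 p [523.6 281.6 253.3] yaw 0.034 z [ 0.  0. -1.] F [ 0.6 -0.2 -0.5] M [ 0.02 -0.08  0.07] gap 85.5 ff 0.0
handle [ 517.60099954 -198.61401776  118.99648619] [ 0.97520991  0.29785509 -0.50753838 -0.4227532  -0.51524814  0.37995372]
wheel [ 545.65781412 -234.4030609    83.58879482] [-0.68195616  0.44683859  0.6130025  -0.12745356]
[(array([270., 158.]), array([264, 152,  12,  12,  94], dtype=int32)), (array([190., 207.]), array([173, 191,  35,  33, 386], dtype=int32)), (array([260., 247.]), array([254, 243,  13,  12,  86], dtype=int32)), (array([246., 260.]), array([242, 256,  10,   9,  78], dtype=int32))]
expect grip mid [187.7743248  206.04302117] [186.33168742 199.41302751]
debris drawn
```

The block stands upright where expected, at pixel (190,207). Next, the handle at about (517.6, -198.6, 119).

{"fn": "apply_moves", "kwargs": {"moves": [[[0,-0.12,0,0,0,0,0],[0,-0.28,0,0,0,0,0],[0,-0.45,0,0,0,0,0],[0,-0.63,0,0,0,0,0],[0,-0.8,0,0,0,0,0]]]}}

```text
time: 13.1
eef_pos: [523.0, 159.8, 251.1]
tcp_rot: [-0.017, 1.0, -0.0, -0.001]
wrist_force: [1.3, -0.0, 0.2]
finger_gap: 85.6
finger_force: 0.0
```

{"fn": "apply_moves", "kwargs": {"moves": [[[0,-0.16,0,0,0,0,0],[0,-0.32,0,0,0,0,0],[0,-0.48,0,0,0,0,0],[0,-0.64,0,0,0,0,0],[0,-0.8,0,0,0,0,0]]]}}

```text
time: 13.6
eef_pos: [522.9, 40.1, 251.1]
tcp_rot: [-0.017, 1.0, -0.0, -0.001]
wrist_force: [1.2, -0.6, 0.3]
finger_gap: 85.1
finger_force: 0.0
```

{"fn": "apply_moves", "kwargs": {"moves": [[[0,-0.16,0,0,0,0,0],[0,-0.32,0,0,0,0,0],[0,-0.48,0,0,0,0,0],[0,-0.64,0,0,0,0,0],[0,-0.8,0,0,0,0,0]]]}}

```text
time: 14.1
eef_pos: [522.7, -79.8, 251.1]
tcp_rot: [-0.017, 1.0, 0.0, -0.001]
wrist_force: [-0.3, 0.2, 0.3]
finger_gap: 85.3
finger_force: 0.0
```

{"fn": "apply_moves", "kwargs": {"moves": [[[-0.01,-0.2,0,0,0,0,0],[-0.02,-0.4,0,0,0,0,0],[-0.03,-0.6,0,0,0,0,0],[-0.041,-0.75,-0.1,0,0,0,0],[-0.041,-0.802,-0.3,0,0,0,0]]]}}

```text
time: 14.6
eef_pos: [517.7, -201.8, 207.4]
tcp_rot: [-0.016, 1.0, -0.001, 0.001]
wrist_force: [1.5, -0.1, -0.2]
finger_gap: 85.2
finger_force: 0.0
```

Run:
```python
from st import *
from chips import *
s=st();print(s['qpos'].round(2))
chips()
```

```text
t 14.6 p [ 517.7 -201.8  207.4] yaw 0.032 z [ 0.002 -0.002 -1.   ] F [ 1.5 -0.1 -0.2] M [ 0.01 -0.03  0.03] gap 85.2 ff 0.0
[-0.5   0.36 -0.12  1.09 -0.   -0.53]
blob [262 205  17  19 185] tray-local 5.7 -19.7
blob [261 225  13  14 107] tray-local -38.2 -10.1
tray pix [262.33105702 216.64240421] [10  8  9 10 20 10  9 11 10 88]
before [np.int32(115), np.int32(112), np.int32(112)]
```

{"fn": "apply_moves", "kwargs": {"moves": [[[0,0,-0.15,0,0,0,0],[0,0,-0.3,0,0,0,0],[0,0,-0.45,0,0,0,0],[0,0,-0.58,0,0,0,0],[0,0,-0.69,0,0,0,0]]], "grip_force": 50}}

```text
time: 15.15
eef_pos: [516.3, -198.1, 102.2]
tcp_rot: [-0.017, 1.0, 0.0, -0.001]
wrist_force: [-0.1, 0.2, -0.7]
finger_gap: 85.2
finger_force: 0.0
```

{"fn": "apply_moves", "kwargs": {"moves": [[[0,0,0,0,0,0,0.4],[0,0,0,0,0,0,0.8],[0,0,0,0,0,0,1],[0,0,0,0,0,0,1],[0,0,0,0,0,0,1]]]}}

```text
time: 15.65
eef_pos: [517.7, -198.3, 104.3]
tcp_rot: [-0.017, 1.0, 0.0, 0.0]
wrist_force: [-1.3, 1.7, 5.4]
finger_gap: 19.8
finger_force: 48.6
```

Run:
```python
from st import *
st()
```

```text
t 15.65 p [ 517.7 -198.3  104.3] yaw 0.034 z [ 0.001  0.    -1.   ] F [-1.3  1.7  5.4] M [ 0.22  0.19 -0.02] gap 19.8 ff 48.6
```

```bash
cat > circ.py <<'E'
import numpy as np
def rows(cx,cy,x0,y0,step,n,R=45):
    # commanded pose (x0,y0); go round; each call relative to its own start
    th=np.arctan2(y0-cy,x0-cx);px,py=x0,y0
    for k in range(n):
        L=[]
        for i in range(1,6):
            th+=np.radians(step);L.append([round((cx+R*np.cos(th)-px)/150,3),round((cy+R*np.sin(th)-py)/150,3),round(.01*step*i/360,4)])
        px+=L[-1][0]*150;py+=L[-1][1]*150
        print(L,'end',round(px,2),round(py,2),round(np.degrees(th),1))
E
python3 -c "
from circ import *
rows(544.6,-234.2,517.6,-198.6,-24,3)"
```

```text
[[np.float64(0.112), np.float64(0.055), -0.0007], [np.float64(0.236), np.float64(0.057), -0.0013], [np.float64(0.351), np.float64(0.009), -0.002], [np.float64(0.437), np.float64(-0.082), -0.0027], [np.float64(0.478), np.float64(-0.2), -0.0033]] end 589.3 -228.6 7.2
[[np.float64(-0.011), np.float64(-0.124), -0.0007], [np.float64(-0.071), np.float64(-0.233), -0.0013], [np.float64(-0.17), np.float64(-0.309), -0.002], [np.float64(-0.292), np.float64(-0.337), -0.0027], [np.float64(-0.414), np.float64(-0.314), -0.0033]] end 527.2 -275.7 -112.8
[[np.float64(-0.103), np.float64(0.071), -0.0007], [np.float64(-0.167), np.float64(0.178), -0.0013], [np.float64(-0.183), np.float64(0.302), -0.002], [np.float64(-0.147), np.float64(0.421), -0.0027], [np.float64(-0.065), np.float64(0.516), -0.0033]] end 517.45 -198.3 -232.8
```

{"fn": "apply_moves", "kwargs": {"moves": [[[0.112,0.055,-0.001,0,0,0,1],[0.236,0.057,-0.001,0,0,0,1],[0.351,0.009,-0.002,0,0,0,1],[0.437,-0.082,-0.003,0,0,0,1],[0.478,-0.2,-0.003,0,0,0,1]]]}}

```text
time: 16.15
eef_pos: [592.0, -227.4, 104.3]
tcp_rot: [-0.018, 1.0, 0.001, 0.002]
wrist_force: [-0.3, 3.7, -0.4]
finger_gap: 19.7
finger_force: 48.8
```

Run:
```python
from st import *
s=st();e=s['eef_pos']-[544.6,-234.2,0];print(np.hypot(e[0],e[1]),np.degrees(np.arctan2(e[1],e[0])))
```

```text
t 16.15 p [ 592.  -227.4  104.3] yaw 0.037 z [ 0.004  0.001 -1.   ] F [-0.3  3.7 -0.4] M [0.82 0.25 0.01] gap 19.7 ff 48.8
47.917868100912656 8.195315151717308
```

{"fn": "apply_moves", "kwargs": {"moves": [[[-0.011,-0.124,-0.001,0,0,0,1],[-0.071,-0.233,-0.001,0,0,0,1],[-0.17,-0.309,-0.002,0,0,0,1],[-0.292,-0.337,-0.003,0,0,0,1],[-0.414,-0.314,-0.003,0,0,0,1]]]}}

```text
time: 16.65
eef_pos: [527.1, -276.0, 102.9]
tcp_rot: [-0.017, 1.0, -0.0, 0.0]
wrist_force: [0.6, -0.1, 0.2]
finger_gap: -0.2
finger_force: 0.0
```

{"fn": "apply_moves", "kwargs": {"moves": [[[-0.103,0.071,-0.001,0,0,0,1],[-0.167,0.178,-0.001,0,0,0,1],[-0.183,0.302,-0.002,0,0,0,1],[-0.147,0.421,-0.003,0,0,0,1],[-0.065,0.516,-0.003,0,0,0,1]]]}}

```text
time: 17.15
eef_pos: [517.4, -196.9, 102.6]
tcp_rot: [-0.017, 1.0, 0.0, -0.0]
wrist_force: [0.6, -0.0, -0.0]
finger_gap: 0.2
finger_force: 0.0
```

Run:
```python
from st import *
st()
```

```text
t 17.15 p [ 517.4 -196.9  102.6] yaw 0.034 z [-0.  0. -1.] F [ 0.6 -0.  -0. ] M [-0.01  0.03 -0.  ] gap 0.2 ff 0.0
```

The handle slipped out during the second call, so possibly the stop was hit. I'll back off and locate the handle numerically.

{"fn": "apply_moves", "kwargs": {"moves": [[[0,0,0.15,0,0,0,0],[0,0,0.4,0,0,0,0],[0,0,0.65,0,0,0,0],[-0.2,0.1,0.8,0,0,0,0],[-0.4,0.2,0.8,0,0,0,0]]]}}

```text
time: 17.65
eef_pos: [459.2, -168.5, 225.4]
tcp_rot: [-0.017, 1.0, -0.001, 0.003]
wrist_force: [-0.2, -0.0, -0.3]
finger_gap: 72.5
finger_force: 0.0
```

{"fn": "apply_moves", "kwargs": {"moves": [[[-0.1,0.2,0,0,0,0,0],[-0.2,0.4,0,0,0,0,0],[-0.4,0.6,0,0,0,0,0],[-0.5,0.8,0,0,0,0,0],[-0.6,1.0,0,0,0,0,0]]]}}

```text
time: 18.15
eef_pos: [366.8, -16.9, 222.6]
tcp_rot: [-0.017, 1.0, -0.0, 0.001]
wrist_force: [0.7, -0.1, -1.1]
finger_gap: 85.6
finger_force: 0.0
```

```bash
cat > hd.py <<'E'
from h import *
from rig import *
import cv2
def find(ims,show=True):
    # score each angle: mean darkness inside the barrel silhouette (both views)
    best=[]
    ax=np.array([545,-234.2])
    for h in (116,117.5,119,120.5,122):
        for a in range(0,360,4):
            c=ax+45*np.array([np.cos(np.radians(a)),np.sin(np.radians(a))]);v=[]
            for n in ims:
                P=[]
                for z in np.linspace(-18,21,7):
                    for w in (-5,0,5):
                        for w2 in(-5,0,5):P.append(proj(n,np.array([c[0]+w,c[1]+w2,h+z])))
                P=np.array(P).round().astype(int)
                v.append(ims[n][P[:,1],P[:,0]].mean())
            best.append((sum(v),a,h,[round(float(x),1) for x in v]))
    best.sort(key=lambda b:b[0]);return best[:6]
if __name__=='__main__':
    g=lambda d:d['pixels'].astype(float).max(2)
    print('orig',find({n:g(C[n]) for n in C})[:3])
    now={n:get_image(n) for n in C}
    pickle.dump(now,open('now.pkl','wb'))
    now={n:g(now[n]) for n in now}
    print('both',find(now));print('scene',find({'scene':now['scene']})[:4]);print('top',find({'top':now['top']})[:4])
E
python3 hd.py; python3 -c "
from st import *
st()"
```

```text
orig [(np.float64(58.73015873015873), 124, 116, [29.4, 29.3]), (np.float64(62.39682539682539), 124, 117.5, [29.2, 33.2]), (np.float64(64.04761904761904), 128, 116, [36.6, 27.4])]
both [(np.float64(59.698412698412696), 32, 116, [22.2, 37.5]), (np.float64(61.61904761904762), 28, 116, [32.1, 29.5]), (np.float64(63.539682539682545), 28, 117.5, [32.0, 31.6]), (np.float64(63.55555555555556), 32, 117.5, [23.9, 39.6]), (np.float64(66.03174603174602), 28, 119, [33.0, 33.0]), (np.float64(66.73015873015873), 32, 119, [24.9, 41.8])]
scene [(np.float64(29.523809523809526), 28, 116, [29.5]), (np.float64(31.58730158730159), 28, 117.5, [31.6]), (np.float64(33.0), 28, 119, [33.0]), (np.float64(37.04761904761905), 28, 120.5, [37.0])]
top [(np.float64(22.19047619047619), 32, 116, [22.2]), (np.float64(22.603174603174605), 36, 119, [22.6]), (np.float64(23.80952380952381), 36, 122, [23.8]), (np.float64(23.936507936507937), 32, 117.5, [23.9])]
t 18.25 p [365.6 -15.3 222.5] yaw 0.037 z [-0.     0.001 -1.   ] F [-0.3  1.1 -0.4] M [0.03 0.03 0.01] gap 85.0 ff 0.0
```

The handle is at about 30° and low, so the stop likely lies just past it clockwise. I'll regrasp and turn slowly.

{"fn": "apply_moves", "kwargs": {"moves": [[[0.1,-0.1,0,0,0,0,0],[0.25,-0.23,0,0,0,0,0],[0.4,-0.36,0,0,0,0,0],[0.55,-0.5,0,0,0,0,0],[0.72,-0.645,0,0,0,0,0]]]}}

```text
time: 18.75
eef_pos: [476.8, -116.0, 222.4]
tcp_rot: [-0.017, 1.0, -0.0, 0.0]
wrist_force: [0.4, -0.9, 0.1]
finger_gap: 85.5
finger_force: 0.0
```

{"fn": "apply_moves", "kwargs": {"moves": [[[0.17,-0.15,0,0,0,0,0],[0.34,-0.3,0,0,0,0,0],[0.5,-0.45,0,0,0,0,0],[0.65,-0.58,0,0,0,0,0],[0.723,-0.646,0,0,0,0,0]]]}}

```text
time: 19.25
eef_pos: [586.0, -213.7, 221.7]
tcp_rot: [-0.017, 1.0, -0.0, 0.0]
wrist_force: [-0.6, 0.5, -0.5]
finger_gap: 85.2
finger_force: 0.0
```

{"fn": "apply_moves", "kwargs": {"moves": [[[0,0,-0.15,0,0,0,0],[0,0,-0.35,0,0,0,0],[0,0,-0.55,0,0,0,0],[0,0,-0.7,0,0,0,0],[0,0,-0.79,0,0,0,0]]], "grip_force": 70}}

```text
time: 19.75
eef_pos: [583.6, -211.6, 101.7]
tcp_rot: [-0.017, 1.0, 0.0, -0.001]
wrist_force: [0.4, -0.5, -0.3]
finger_gap: 85.7
finger_force: 0.0
```

{"fn": "apply_moves", "kwargs": {"moves": [[[0,0,0,0,0,0,0.4],[0,0,0,0,0,0,0.8],[0,0,0,0,0,0,1],[0,0,0,0,0,0,1],[0,0,0,0,0,0,1]]]}}

```text
time: 20.25
eef_pos: [584.7, -212.4, 104.8]
tcp_rot: [-0.017, 1.0, -0.001, 0.001]
wrist_force: [-0.2, -0.6, 4.9]
finger_gap: 18.9
finger_force: 68.2
```

```bash
python3 -c "
from st import *
st()
from circ import *
rows(545,-234.2,583.9,-211.95,-8,2)"
```

```text
t 20.25 p [ 584.7 -212.4  104.8] yaw 0.034 z [ 0.002 -0.001 -1.   ] F [-0.2 -0.6  4.9] M [-0.    0.33  0.  ] gap 18.9 ff 68.2
[[np.float64(0.019), np.float64(-0.037), -0.0002], [np.float64(0.032), np.float64(-0.077), -0.0004], [np.float64(0.039), np.float64(-0.118), -0.0007], [np.float64(0.04), np.float64(-0.16), -0.0009], [np.float64(0.036), np.float64(-0.202), -0.0011]] end 589.3 -242.25 -10.2
[[np.float64(-0.01), np.float64(-0.04), -0.0002], [np.float64(-0.026), np.float64(-0.079), -0.0004], [np.float64(-0.047), np.float64(-0.115), -0.0007], [np.float64(-0.073), np.float64(-0.148), -0.0009], [np.float64(-0.103), np.float64(-0.177), -0.0011]] end 573.85 -268.8 -50.2
```

{"fn": "apply_moves", "kwargs": {"moves": [[[0.019,-0.037,0,0,0,0,1],[0.032,-0.077,0,0,0,0,1],[0.039,-0.118,0,0,0,0,1],[0.04,-0.16,-0.001,0,0,0,1],[0.036,-0.202,-0.001,0,0,0,1]]]}}

```text
time: 20.75
eef_pos: [589.5, -236.1, 104.1]
tcp_rot: [-0.019, 1.0, 0.006, 0.001]
wrist_force: [3.7, 37.4, 16.4]
finger_gap: 19.1
finger_force: 70.5
```

```bash
python3 -c "
from st import *
st()"
```

```text
t 20.75 p [ 589.5 -236.1  104.1] yaw 0.037 z [ 0.001  0.012 -1.   ] F [ 3.7 37.4 16.4] M [ 8.71 -0.43  0.11] gap 19.1 ff 70.5
```

The stop is reached: 37 N against the turn at about -2°. I'll hold there briefly and ease the push slightly.

{"fn": "apply_moves", "kwargs": {"moves": [[[0,0.008,0,0,0,0,1],[0,0.012,0,0,0,0,1],[0,0.012,0,0,0,0,1],[0,0.012,0,0,0,0,1],[0,0.012,0,0,0,0,1]]]}}

```text
time: 21.25
eef_pos: [589.6, -234.3, 104.2]
tcp_rot: [-0.019, 1.0, 0.005, 0.001]
wrist_force: [0.6, 26.1, 14.2]
finger_gap: 19.0
finger_force: 69.9
```

```bash
python3 -c "
from st import *
st()
import hd
g=lambda d:d['pixels'].astype(float).max(2)
now={n:get_image(n) for n in hd.C}
print(hd.find({'scene':g(now['scene'])})[:4])"
```

```text
t 21.25 p [ 589.6 -234.3  104.2] yaw 0.038 z [ 0.001  0.011 -1.   ] F [ 0.6 26.1 14.2] M [5.76 0.08 0.09] gap 19.0 ff 69.9
[(np.float64(24.523809523809526), 4, 116, [24.5]), (np.float64(25.365079365079364), 4, 117.5, [25.4]), (np.float64(28.77777777777778), 4, 119, [28.8]), (np.float64(30.53968253968254), 8, 116, [30.5])]
```

```bash
python3 -c "
import numpy as np
px,py,pz=589.3,-240.45,0;th=4;tot=0
for st in [16]+[25.6]*5:
    L=[]
    for i in range(5):
        th+=st;tot+=st;a=np.radians(th);L.append([round(float(v),3) for v in((544.8+45*np.cos(a)-px)/150,(-234.2+45*np.sin(a)-py)/150,tot/360*.01-pz)]+[0,0,0,1])
    px+=L[-1][0]*150;py+=L[-1][1]*150;pz+=L[-1][2];print([L],round(th),round(px,2),round(py,2))
"
```

```text
[[[-0.015, 0.144, 0.0, 0, 0, 0, 1], [-0.054, 0.218, 0.001, 0, 0, 0, 1], [-0.112, 0.278, 0.001, 0, 0, 0, 1], [-0.184, 0.32, 0.002, 0, 0, 0, 1], [-0.265, 0.34, 0.002, 0, 0, 0, 1]]] 84 549.55 -189.45
[[[-0.132, -0.016, 0.001, 0, 0, 0, 1], [-0.245, -0.087, 0.002, 0, 0, 0, 1], [-0.315, -0.2, 0.002, 0, 0, 0, 1], [-0.33, -0.332, 0.003, 0, 0, 0, 1], [-0.286, -0.457, 0.004, 0, 0, 0, 1]]] 212 506.65 -258.0
[[[0.094, -0.095, 0.0, 0, 0, 0, 1], [0.219, -0.139, 0.001, 0, 0, 0, 1], [0.351, -0.125, 0.002, 0, 0, 0, 1], [0.464, -0.056, 0.003, 0, 0, 0, 1], [0.536, 0.056, 0.003, 0, 0, 0, 1]]] 340 587.05 -249.6
[[[0.017, 0.132, 0.001, 0, 0, 0, 1], [-0.025, 0.258, 0.002, 0, 0, 0, 1], [-0.117, 0.354, 0.002, 0, 0, 0, 1], [-0.242, 0.4, 0.003, 0, 0, 0, 1], [-0.374, 0.388, 0.004, 0, 0, 0, 1]]] 468 530.95 -191.4
[[[-0.115, -0.068, 0.001, 0, 0, 0, 1], [-0.188, -0.179, 0.001, 0, 0, 0, 1], [-0.207, -0.31, 0.002, 0, 0, 0, 1], [-0.166, -0.437, 0.003, 0, 0, 0, 1], [-0.075, -0.534, 0.003, 0, 0, 0, 1]]] 596 519.7 -271.5
[[[0.124, -0.048, 0.001, 0, 0, 0, 1], [0.256, -0.038, 0.002, 0, 0, 0, 1], [0.371, 0.029, 0.003, 0, 0, 0, 1], [0.446, 0.138, 0.003, 0, 0, 0, 1], [0.467, 0.27, 0.004, 0, 0, 0, 1]]] 724 589.75 -231.0
```

{"fn": "apply_moves", "kwargs": {"moves": [[[-0.015,0.144,0.0,0,0,0,1],[-0.054,0.218,0.001,0,0,0,1],[-0.112,0.278,0.001,0,0,0,1],[-0.184,0.32,0.002,0,0,0,1],[-0.265,0.34,0.002,0,0,0,1]]]}}

```text
time: 21.85
eef_pos: [551.8, -188.3, 105.3]
tcp_rot: [-0.018, 1.0, 0.001, 0.003]
wrist_force: [4.2, 5.9, 5.5]
finger_gap: 18.8
finger_force: 69.4
```

{"fn": "apply_moves", "kwargs": {"moves": [[[-0.132,-0.016,0.001,0,0,0,1],[-0.245,-0.087,0.002,0,0,0,1],[-0.315,-0.2,0.002,0,0,0,1],[-0.33,-0.332,0.003,0,0,0,1],[-0.286,-0.457,0.004,0,0,0,1]]]}}

```text
time: 22.35
eef_pos: [505.9, -258.0, 105.6]
tcp_rot: [-0.017, 1.0, 0.001, 0.0]
wrist_force: [6.8, 10.1, -0.5]
finger_gap: 19.2
finger_force: 68.8
```

```bash
python3 -c "
from st import *
st()"
```

```text
t 22.35 p [ 505.9 -258.   105.6] yaw 0.034 z [ 0.     0.001 -1.   ] F [ 6.8 10.1 -0.5] M [ 2.27 -1.63  0.03] gap 19.2 ff 68.8
```

{"fn": "apply_moves", "kwargs": {"moves": [[[0.094,-0.095,0.0,0,0,0,1],[0.219,-0.139,0.001,0,0,0,1],[0.351,-0.125,0.002,0,0,0,1],[0.464,-0.056,0.003,0,0,0,1],[0.536,0.056,0.003,0,0,0,1]]]}}

```text
time: 22.85
eef_pos: [586.7, -250.0, 105.5]
tcp_rot: [-0.016, 1.0, -0.0, -0.001]
wrist_force: [-11.8, -1.0, 7.3]
finger_gap: 19.1
finger_force: 69.8
```

{"fn": "apply_moves", "kwargs": {"moves": [[[0.017,0.132,0.001,0,0,0,1],[-0.025,0.258,0.002,0,0,0,1],[-0.117,0.354,0.002,0,0,0,1],[-0.242,0.4,0.003,0,0,0,1],[-0.374,0.388,0.004,0,0,0,1]]]}}

```text
time: 23.35
eef_pos: [532.6, -188.9, 106.9]
tcp_rot: [-0.018, 1.0, 0.002, 0.002]
wrist_force: [3.2, 3.9, 4.7]
finger_gap: 18.9
finger_force: 69.8
```

```bash
python3 -c "
from st import *
st()"
```

```text
t 23.35 p [ 532.6 -188.9  106.9] yaw 0.037 z [ 0.005  0.003 -1.   ] F [3.2 3.9 4.7] M [ 0.68 -0.83  0.01] gap 18.9 ff 69.8
```

{"fn": "apply_moves", "kwargs": {"moves": [[[-0.115,-0.068,0.001,0,0,0,1],[-0.188,-0.179,0.001,0,0,0,1],[-0.207,-0.31,0.002,0,0,0,1],[-0.166,-0.437,0.003,0,0,0,1],[-0.075,-0.534,0.003,0,0,0,1]]]}}

```text
time: 23.85
eef_pos: [519.7, -271.6, 107.0]
tcp_rot: [-0.017, 1.0, 0.001, 0.001]
wrist_force: [4.5, 14.4, 2.2]
finger_gap: 19.0
finger_force: 69.6
```

{"fn": "apply_moves", "kwargs": {"moves": [[[0.124,-0.048,0.001,0,0,0,1],[0.256,-0.038,0.002,0,0,0,1],[0.371,0.029,0.003,0,0,0,1],[0.446,0.138,0.003,0,0,0,1],[0.467,0.27,0.004,0,0,0,1]]]}}

```text
time: 24.35
eef_pos: [590.0, -231.9, 107.3]
tcp_rot: [-0.017, 1.0, -0.001, -0.0]
wrist_force: [-9.3, -4.7, 5.0]
finger_gap: 18.6
finger_force: 70.1
```

{"fn": "apply_moves", "kwargs": {"moves": [[[0,0,0,0,0,0,1],[0,0,0,0,0,0,1],[0,0,0,0,0,0,1],[0,0,0,0,0,0,1],[0,0,0,0,0,0,1]]]}}

```text
time: 24.85
eef_pos: [589.6, -230.9, 107.4]
tcp_rot: [-0.017, 1.0, 0.0, -0.0]
wrist_force: [-2.8, 1.3, 7.0]
finger_gap: 18.9
finger_force: 70.5
```

```bash
python3 -c "
from st import *
st()
import hd
g=lambda d:d['pixels'].astype(float).max(2)
print([b[:3] for b in hd.find({'scene':g(get_image('scene'))})[:4]])
from chips import *
chips()
im=get_image('scene')['pixels']
for n,c in (('d',C['scene']['pixels']),):
  df=np.abs(im.astype(int)-c).max(2)>60
  import cv2
  k,l,s,cc=cv2.connectedComponentsWithStats(df.astype('uint8'));print([(cc[i].round().tolist(),int(s[i,4])) for i in range(1,k) if s[i,4]>25])"
```

```text
t 24.85 p [ 589.6 -230.9  107.4] yaw 0.034 z [-0.  0. -1.] F [-2.8  1.3  7. ] M [0.54 0.76 0.01] gap 18.9 ff 70.5
[(np.float64(24.333333333333332), 4, 116), (np.float64(24.555555555555557), 4, 117.5), (np.float64(25.73015873015873), 4, 119), (np.float64(25.88888888888889), 8, 116)]
blob [262 205  17  19 187] tray-local 5.5 -19.8
blob [261 225  13  14 108] tray-local -38.4 -10.1
tray pix [262.33105702 216.64240421] [11  8 10  9 21  9 10 11  9 96]
before [np.int32(115), np.int32(112), np.int32(112)]
[([46.0, 93.0], 18760), ([472.0, 54.0], 12168), ([79.0, 122.0], 43), ([430.0, 156.0], 691), ([462.0, 145.0], 275), ([461.0, 169.0], 200), ([432.0, 180.0], 333), ([431.0, 192.0], 156), ([188.0, 208.0], 603), ([423.0, 233.0], 2582), ([208.0, 222.0], 652), ([52.0, 245.0], 285), ([208.0, 237.0], 53), ([16.0, 278.0], 2111), ([273.0, 253.0], 145), ([387.0, 258.0], 146), ([360.0, 262.0], 259), ([293.0, 257.0], 117), ([315.0, 271.0], 1289), ([223.0, 311.0], 6459), ([247.0, 262.0], 40), ([313.0, 284.0], 231), ([367.0, 281.0], 65), ([379.0, 280.0], 109), ([393.0, 277.0], 76), ([410.0, 278.0], 37), ([355.0, 287.0], 55), ([72.0, 358.0], 5307), ([410.0, 311.0], 26), ([10.0, 376.0], 258), ([26.0, 366.0], 36), ([129.0, 415.0], 251)]
```

```bash
python3 -c "
from rig import *
print(close_job())"
```

```text
the job is handed in; nothing more can be done
None
```

The job is handed in at about 25 s, though `close_job()` gave no verdict: by my readings all three chips are in the tray, the scraper stands upright on the table clear of plate and tray, and the valve was shut to its stop and opened two turns with the handle still gripped at 70 N (it slipped once while closing and was regrasped). I did not measure the bystanders at the end.

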